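# Slide the top square tile off its stack onto the decorating stand

### The arm

A 6-joint arm with a two-finger parallel gripper is mounted at the origin on the work surface. World frame = base frame: x ahead of the robot, y to its left, z up, the work surface at z = 0. Lengths are in m, angles in rad, forces in N, time in s.
With the tool pointing down it reaches from about 0.35 to 0.775 m from the base axis. Payload 7.3 kg.
Tool frame: the origin (TCP) lies on the mounting face of the last link; the fingertips stand 178 mm ahead of it and the grasp point (between the pads) lies 159 mm ahead of it (robot.grip_depth is the distance from the TCP to the grasp point, in m); z points along the fingers, y is the line along which they close (so a half turn about z gives the same grasp; the last joint's range is limited). The gripper opens to 92 mm and grips with 3 to 60 N. Pads are 19 mm wide; open, the fingers measure 130 mm over their backs; the gripper's body (75 mm by 190 mm) begins 47 mm behind the grasp point.
Start: joints at [0.969, 0.342, 1.524, -0, 1.275, -0.146], TCP at [0.231, 0.471, 0.405] pointing down, gripper open.
Joint ranges: [-2.53, 2.53], [-0.77, 2.02], [0.04, 2.7], [-1, 4.14], [0.28, 2.66], [-3.11, 3.11]. Speed limits (rad/s): [2.57, 2.57, 3.14, 3.14, 3.14, 3.14].

### API

Orientations are given as [roll, pitch, yaw] about the fixed x, y, z axes, in that order (R = Rz(yaw) Ry(pitch) Rx(roll)).
In Python, from cell import observe, cams, robot, models gives the robot as it stands.
- The arm moves only by the shell command python3 -m jog 'ROWS' [FORCE]. ROWS is JSON, a list of rows, each a list of 3 entries, a list of its own where there are three numbers: the shift along the tool's x, y, z each as a share of 0.4 m, from -1 to 1, then the turn about the tool's z as a share of pi rad, from -1 to 1, then the closure, from 0 (fully open) to 1 (shut). In form: [[[x, y, z], turn, jaw], ...]. A call has 1 to 12 rows; each row is the pose to reach, as a shift and turn from the pose commanded when the call began, along the tool's axes at that moment, turning the shorter way round; what a row does not reach only later rows make up. A row lasts 1/8 s, in which the tool goes at most 62.5 mm and 10.7 degrees, less where a joint would pass 70% of its speed; a pose out of reach is approached as far as the arm can. A call with a number of a shift or a turn outside -1 to 1 is refused whole. A call with a gripper value outside its range is refused whole. The fingers move at their own pace and stop on an object; FORCE is the grip in N (left out, the last holds). Time passes only in rows, so rows that repeat a pose let the fingers close. It gives the time, the measured TCP pose, the force, the opening and the grip force at its end, in the units of the state.
- observe(): the state, without advancing time (a new reading comes with each control period).
- cams.read_camera(name): name is "side" or "top"; returns the picture (384x512x3 uint8, red, green, blue); there is no depth.
- cams.camera_model(name): a dict with "camera_matrix" (3x3 intrinsics, pixels), "k1" (the pictures are not rectified: a ray, as slopes to the right and down, at radius r is drawn at 1 + k1 r^2 times it, then the intrinsics apply), "pose" (4x4, takes a point from camera to world coordinates). Camera axes: x right, y down, z forward; pixel columns grow to the right and rows downward; lengths in m; the calibration is good to about 2 mm. A picture is of the moment at which its call begins. camera_model takes no time and is no camera call.
- robot.hand_in(): hands the job in; it is judged then, once.
Trained networks look in the newest picture that a camera, given by its name, has taken for a name from the list of things; names that differ only in an ending like _2 or _b are one class to them, and where a whole thing is asked for, a point or a joint stands for the part that bears it (a point fixed in the world has none). Each returns a list of dicts, best first, with "confidence" (0 to 1); they miss things now and then, are a little off and sometimes report something else, mostly with a low value. They report only what shows in the picture. A call takes as long as a camera call. They do not tell look-alikes from the thing itself.
- models.find_in(target, camera): "position" ([x, y, z] in m, in world coordinates, good to about 4 mm: the middle of the surface that is visible of it).
- models.pinpoint(target, camera): "position" ([x, y, z] in m, in world coordinates, good to about 4 mm: a listed point, or the origin of a listed thing).
The state is a dict: "time": time; "qpos": joint angles; "qvel": joint speeds; "joint_efforts": joint torques, N m; "tool_pos": TCP position; "tool_rot": TCP orientation; "contact_force": force on the tool from outside, world axes, zero at the start; "torque": the same for the moment, N m; "opening": finger opening in m; "grip_force": force on a finger pad.
Only numpy, scipy, OpenCV 4.12 (cv2) and the standard library are available. Lean on these libraries where they do the work, as an engineer would, in place of code of your own. Each camera call takes 0.05 s, during which the arm holds its last target. There are 200 camera calls.

### The job

The low wooden stand has a stack of square tiles on one side of it and a stack of round tiles on the other. Slide the topmost square tile sideways off its stack, keeping it flat and without lifting it, until it lies in the middle of the stand, square with it, ready for painting. Leave the tiles below it and the round stack as they are.

Things in the scene. Friction and masses are not known exactly. Their poses are not given: they have to be found in the camera images.
- tile_top: Topmost of three equal square terracotta tiles, each 100 x 100 x 15 mm, about 0.3 kg, stacked nearly flush (within 3 mm) on a fixed 10 mm plywood bat, 110 mm square. Origin: centre of its underside, 40 mm above the bench at the start (top at 55 mm). x, y along its edges, z up. Loose; slides on the tile below under a push of 2 to 5 N.
- tile_mid: The middle tile of the same square stack, directly under the top one, same size. Origin: centre of its underside, 25 mm above the bench (its top at 40 mm). To be left in place.
- stand: Low dark wooden stand, fixed: flat square top 160 x 160 mm, no rim, 38 mm above the bench, 2 mm lower than the top tile's underside. Origin: centre of its underside, z = 0. One stack stands on its +y side, one on its -y side (either way round), in line with its middle within 15 mm, square with it within 10 degrees, centres about 150 mm from its centre: a gap of 5 to 35 mm from tile to stand.
- disc_top: The topmost of three equal round terracotta tiles, each 100 mm in diameter and 15 mm thick, stacked on another 10 mm plywood bat, on the other side of the stand. Origin: centre of its underside, 40 mm above the bench. To be left in place.
Mind the look-alikes: they are no part of the job. Of the things that look like the stand, the largest one is meant. Leave any yellow look-alike of the disc_top alone.

How it is judged:
By the outcome, as a careful person would: the job done as asked, in the order asked, and still so for the second after the job is handed in, with the robot touching nothing.
It also fails if it takes over 32 s, if anything falls off the work surface, if the arm or the gripper's body presses on something with over 40 N, if the wrist force passes 120 N, or if a joint passes its speed limit or range.

## Working session

There is one attempt and no reset: what is moved stays moved. The work goes in short steps, Python scripts to look and compute and a shell command to move; the robot and the scene stay as the last step left them, time stands still between calls to the robot, and variables do not carry over. Pictures are saved under pics/ and viewed, at most 10 in all, crops included, and the job is handed in when it is done.

```bash
ls; mkdir -p pics; python3 - <<'E'
from cell import observe,cams,models
import cv2
s=observe();print(s['time'],s['tool_pos'],s['tool_rot'],s['opening'])
for c in ('top','side'):
    im=cams.read_camera(c);cv2.imwrite(f'pics/{c}0.png',im[:,:,::-1])
    m=cams.camera_model(c);print(c,m)
    for t in ('tile_top','stand','disc_top'):
        for d in models.pinpoint(t,c): print(t,c,[round(float(v),3) for v in d['position']],d['confidence'])
E
```

```text
pics
0.0 [0.23097883 0.47130163 0.40405308] [-3.14005393e+00 -2.22912359e-04  2.68582206e+00] 0.09207233408612125
top {'camera_matrix': array([[449.99828965,   0.        , 257.61129187],
       [  0.        , 449.99828965, 193.84094224],
       [  0.        ,   0.        ,   1.        ]]), 'k1': -0.18154711735710424, 'pose': array([[ 0.02672011, -0.99572572,  0.08841003,  0.42028627],
       [-0.99958278, -0.0256434 ,  0.01329228, -0.04891009],
       [-0.01096833, -0.08872832, -0.99599547,  1.02309282],
       [ 0.        ,  0.        ,  0.        ,  1.        ]])}
tile_top top [0.529, 0.155, 0.036] 0.71
stand top [0.507, 0.007, 0.001] 0.95
stand top [0.304, 0.169, -0.004] 0.92
stand top [0.748, 0.055, 0.001] 0.79
disc_top top [0.459, -0.311, -0.003] 0.76
disc_top top [0.491, -0.133, 0.041] 0.62
side {'camera_matrix': array([[446.01377903,   0.        , 249.23957199],
       [  0.        , 446.01377903, 194.25286084],
       [  0.        ,   0.        ,   1.        ]]), 'k1': -0.09432034870892102, 'pose': array([[ 0.91830479, -0.21249087,  0.33401188,  0.15786743],
       [-0.39520008, -0.44285909,  0.80479359, -0.8909736 ],
       [-0.02309109, -0.87104734, -0.49065603,  0.59603297],
       [ 0.        ,  0.        ,  0.        ,  1.        ]])}
tile_top side [0.532, 0.159, 0.04] 0.63
stand side [0.506, 0.009, -0.003] 0.69
stand side [0.296, 0.171, 0.002] 0.69
stand side [0.747, 0.055, -0.0] 0.66
disc_top side [0.463, -0.308, -0.001] 0.94
disc_top side [0.492, -0.136, 0.043] 0.85
disc_top side [0.535, 0.161, 0.039] 0.47
```

View pics/top0.png

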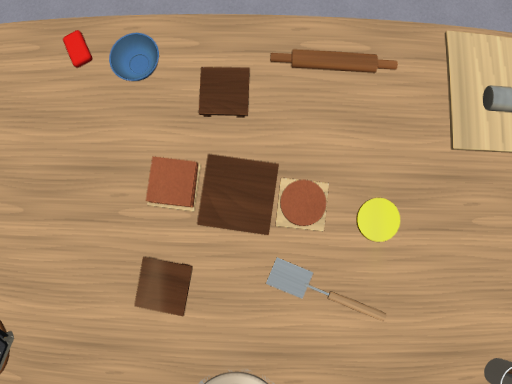

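View pics/side0.png

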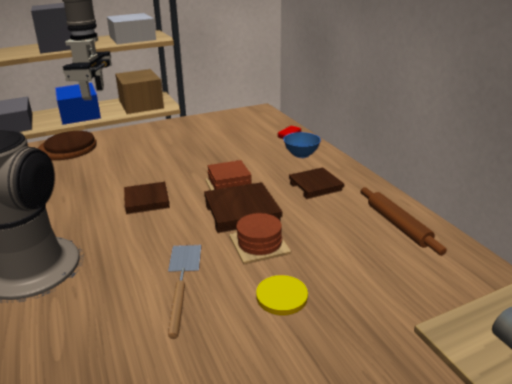

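Top view: the square stack is at px (173,182), the stand at (238,194) and the round stack at (303,203). The stand candidates are (238,194), (224,91) and (164,286). The one at (238,194) is the largest and lies between the stacks, so it is the one meant. The yellow disc at (379,219) is a look-alike and stays where it is. Next I'll measure the corners in both views.

```bash
cat > h.py <<'E'
import numpy as np,cv2
from cell import cams
def ray(c,px):
    m=cams.camera_model(c);K=m['camera_matrix'];P=m['pose']
    d=(np.atleast_2d(px).astype(float)-K[:2,2])/[K[0,0],K[1,1]]
    u=d.copy()
    for _ in range(20): u=d/(1+m['k1']*(u**2).sum(1,keepdims=True))
    return P[:3,3],np.c_[u,np.ones(len(u))]@P[:3,:3].T
def plane(c,px,z):
    o,d=ray(c,px);return o+d*((z-o[2])/d[:,2])[:,None]
def proj(c,X):
    m=cams.camera_model(c);K=m['camera_matrix'];P=m['pose']
    p=(np.atleast_2d(X)-P[:3,3])@P[:3,:3];u=p[:,:2]/p[:,2:]
    u=u*(1+m['k1']*(u**2).sum(1,keepdims=True));return u*[K[0,0],K[1,1]]+K[:2,2]
def tri(ca,pa,cb,pb):
    (o,d),(q,e)=ray(ca,pa),ray(cb,pb);d,e=d[0],e[0]
    s=np.linalg.lstsq(np.c_[d,-e],q-o,rcond=None)[0];a,b=o+s[0]*d,q+s[1]*e
    return (a+b)/2,np.linalg.norm(a-b)
E
python3 - <<'E'
from h import *
for c,roi in (('top',(130,135,220,120)),('side',(190,150,115,115))):
    im=cv2.imread(f'pics/{c}0.png');x,y,w,h=roi
    k=min(800/w,600/h);k=int(k)
    cr=cv2.resize(im[y:y+h,x:x+w],None,fx=k,fy=k,interpolation=cv2.INTER_CUBIC)
    for v in range(0,w,20): cv2.putText(cr,str(x+v),(v*k,10),0,.4,(255,255,255)); cv2.line(cr,(v*k,0),(v*k,6),(0,255,255))
    for v in range(0,h,20): cv2.putText(cr,str(y+v),(0,v*k+4),0,.4,(255,255,255))
    cv2.imwrite(f'pics/{c}crop.png',cr);print(k)
E
```

```text
3
5
```

View pics/topcrop.png

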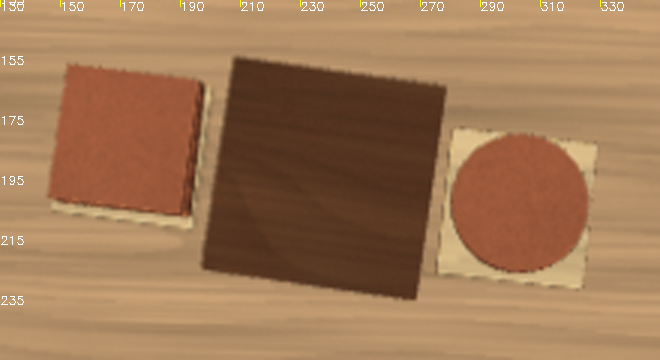

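View pics/sidecrop.png

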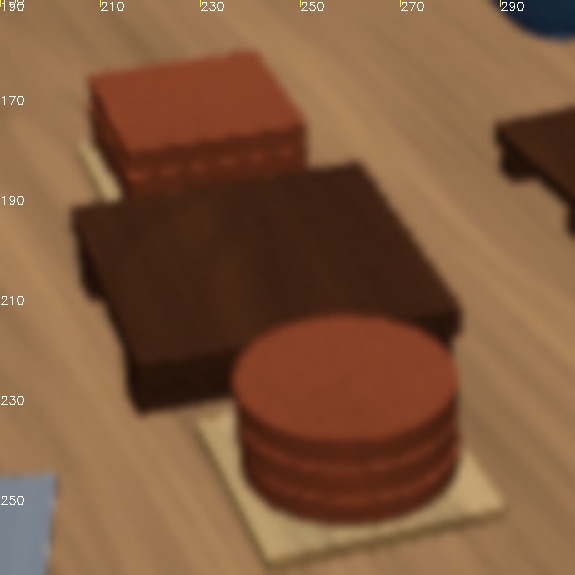

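The crops confirm it: the top camera shows the red square stack directly left of the large dark stand, with the round stack on its right. Now I'll triangulate the corners and fit squares of known size.

```bash
python3 - <<'E'
from h import *
from scipy.optimize import least_squares
T={'tile':(.1,[(66,64),(199,79),(182,214),(48,199)],[(258,50),(306,125),(133,152),(89,76)]),
'stand':(.16,[(233,57),(446,87),(416,299),(202,268)],[(362,162),(460,305),(135,367),(72,208)])}
F={}
for n,(L,a,b) in T.items():
    a=np.array(a)/3+[130,135]-1/3; b=np.array(b)/5+[190,150]-.4
    X=[tri('top',p,'side',q) for p,q in zip(a,b)]
    print(n,[(x.round(4).tolist(),round(g,4)) for x,g in X])
    C=np.array([[1,1],[1,-1],[-1,-1],[-1,1]])*L/2
    def pts(v): c,s=np.cos(v[3]),np.sin(v[3]); return np.c_[C@np.array([[c,s],[-s,c]])+v[:2],np.full(4,v[2])]
    for cs in (('top','side'),('top',)):
        f=lambda v:np.concatenate([(proj(c,pts(v))-(a if c=='top' else b)).ravel() for c in cs]+[[(v[2]-{'tile':.055,'stand':.038}[n])*(300 if len(cs)>1 else 1e5)]])
        r=least_squares(f,[.5,.0,.045,0],x_scale=[.01,.01,.01,.05]);print(cs,r.x.round(4),np.degrees(r.x[3]).round(2),np.abs(r.fun).max().round(2));F[n]=r.x
E
```

```text
tile [([0.5865, 0.2004, 0.0513], np.float64(0.0038)), ([0.5756, 0.1013, 0.0506], np.float64(0.0002)), ([0.4777, 0.109, 0.0527], np.float64(0.0032)), ([0.4862, 0.2085, 0.0525], np.float64(0.0039))]
('top', 'side') [ 0.5311  0.1547  0.0525 -0.0908] -5.2 1.0
('top',) [ 0.5298  0.1546  0.055  -0.0858] -4.92 0.21
stand [([0.5968, 0.0786, 0.0337], np.float64(0.003)), ([0.5766, -0.08, 0.0366], np.float64(0.001)), ([0.4191, -0.0614, 0.0343], np.float64(0.001)), ([0.4388, 0.0958, 0.0349], np.float64(0.0019))]
('top', 'side') [ 0.5077  0.0082  0.0353 -0.1182] -6.77 0.92
('top',) [ 0.507   0.0082  0.038  -0.1143] -6.55 0.64
```

Heights agree with the text to within 3 mm: tile top 52.5 mm against 55, stand 35 mm against 38. The tile is at (0.530, 0.155) with yaw -4.9°, and the stand is at (0.507, 0.008) with yaw -6.6°. I'll push with both half-closed fingers on the tile's +y edge. First I'll move to a point above and behind that edge.

```bash
python3 -m jog '[[[-0.954,-0.215,0.3],0.383,0.5],[[-0.954,-0.215,0.3],0.383,0.5],[[-0.954,-0.215,0.3],0.383,0.5],[[-0.954,-0.215,0.3],0.383,0.5],[[-0.954,-0.215,0.3],0.383,0.5],[[-0.954,-0.215,0.3],0.383,0.5],[[-0.954,-0.215,0.3],0.383,0.5],[[-0.954,-0.215,0.3],0.383,0.5],[[-0.954,-0.215,0.3],0.383,0.5],[[-0.954,-0.215,0.3],0.383,0.5],[[-0.954,-0.215,0.3],0.383,0.5]]'
```

```text
time: 1.78
tool_pos: [0.5353, 0.2271, 0.2852]
tool_rot: [3.141, -0.0, 1.484]
contact_force: [-0.1, -0.0, -0.8]
opening: 0.0462
grip_force: 0.0
```

```bash
python3 -m jog '[[[0,0,0.05],0,0.5],[[0,0,0.1],0,0.5],[[0,0,0.15],0,0.5],[[0,0,0.15],0,0.5],[[0,0,0.15],0,0.5]]'
python3 - <<'E'
from h import *
for c,(x,y,w,h) in (('side',(180,110,133,100)),):
    im=cams.read_camera(c)[:,:,::-1];cv2.imwrite('pics/s1.png',cv2.resize(im[y:y+h,x:x+w],None,fx=6,fy=6,interpolation=cv2.INTER_CUBIC))
E
```

```text
time: 2.4
tool_pos: [0.536, 0.2266, 0.2256]
tool_rot: [3.14, -0.001, 1.483]
contact_force: [0.4, -0.6, 0.4]
opening: 0.046
grip_force: 0.0
```

View pics/s1.png

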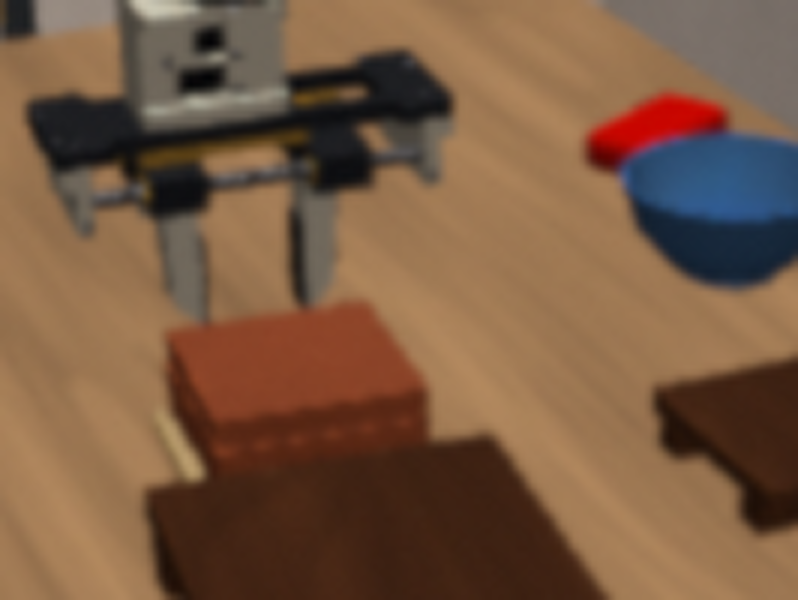

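The fingers stand behind the top tile's far edge, centred on it, with free air between. Now I'll push slowly, with the small sideways shift and turn blended in.

```bash
python3 -m jog '[[[-0.015,0,0],0,0.5],[[-0.025,0,0],0,0.5],[[-0.03,0,0],0,0.5],[[-0.035,0,0],0,0.5],[[-0.045,0,0],0,0.5],[[-0.06,-0.001,0],0.001,0.5],[[-0.08,-0.002,0],0.001,0.5],[[-0.1,-0.003,0],0.002,0.5]]'
```

```text
time: 3.45
tool_pos: [0.5311, 0.1859, 0.2247]
tool_rot: [-3.142, -0.0, 1.476]
contact_force: [0.8, 1.3, 1.7]
opening: 0.0456
grip_force: 1.3
```

```bash
python3 -m jog '[[[-0.02,-0.001,0],0,0.5],[[-0.045,-0.003,0],0.001,0.5],[[-0.07,-0.004,0],0.002,0.5],[[-0.095,-0.006,0],0.003,0.5],[[-0.12,-0.007,0],0.004,0.5],[[-0.145,-0.009,0],0.005,0.5],[[-0.17,-0.01,0],0.006,0.5],[[-0.195,-0.012,0],0.007,0.5],[[-0.22,-0.013,0],0.007,0.5],[[-0.245,-0.015,0],0.007,0.5],[[-0.265,-0.016,0],0.007,0.5],[[-0.27,-0.016,0],0.007,0.5]]'
python3 - <<'E'
from h import *
for c,(x,y,w,h) in (('top',(130,135,220,120)),('side',(170,110,133,130))):
    im=cams.read_camera(c)[:,:,::-1];k=3 if c=='top' else 4
    cv2.imwrite(f'pics/{c}2.png',cv2.resize(im[y:y+h,x:x+w],None,fx=k,fy=k,interpolation=cv2.INTER_CUBIC))
a,b=[cv2.imread(f'pics/{c}2.png') for c in('top','side')]
o=np.zeros((600,800,3),np.uint8);t=cv2.resize(a,None,fx=.8,fy=.8);t=a[:, :];o[:360,:660]=t
cv2.imwrite('pics/top2b.png',a)
E
```

```text
time: 4.95
tool_pos: [0.5145, 0.079, 0.2247]
tool_rot: [-3.142, -0.0, 1.454]
contact_force: [-0.4, 1.9, -0.3]
opening: 0.0459
grip_force: 0.6
```

View pics/top2.png

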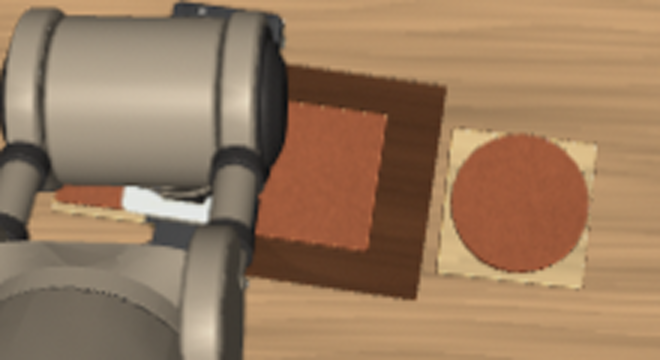

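The top camera shows the tile on the stand with its leading corners at crop (387,115) and (367,250). The arm hides the rest. I'll compute the remaining error from those two corners.

```bash
python3 - <<'E'
from h import *
a=np.array([(387,114.5),(367,250)])/3+[130,135]-1/3
X=plane('top',a,.053)[:,:2];print(X.round(4))
d=X[0]-X[1];L=np.linalg.norm(d);d/=L;psi=np.arctan2(d[1],d[0]);y=np.array([-d[1],d[0]])
c=X.mean(0)+.05*y;print('L',L.round(4),'yaw',np.degrees(psi).round(2),'centre',c.round(4))
s=np.radians(-6.55);e=c-[.507,.0082];print('err in stand x,y mm',1e3*(e@[np.cos(s),np.sin(s)]),1e3*(e@[-np.sin(s),np.cos(s)]))
E
```

```text
[[ 0.5523 -0.037 ]
 [ 0.4538 -0.0253]]
L 0.0992 yaw -6.81 centre [0.509  0.0185]
err in stand x,y mm 0.8021221144926164 10.456617662735164
```

```bash
python3 -m jog '[[[-0.008,-0.001,0],0,0.5],[[-0.016,-0.002,0],0,0.5],[[-0.022,-0.002,0],0,0.5],[[-0.026,-0.002,0],0,0.5],[[-0.026,-0.002,0],0,0.5],[[-0.026,-0.002,0],0,0.5]]' && python3 -m jog '[[[0.03,0,0],0,0.5],[[0.06,0,0],0,0.5],[[0.06,0,-0.1],0,0.5],[[0.06,0,-0.25],0,0.5],[[0.2,0,-0.4],0,0.5],[[0.35,0,-0.4],0,0.5],[[0.5,0,-0.4],0,0.5],[[0.65,0,-0.4],0,0.5],[[0.65,0,-0.4],0,0.5],[[0.65,0,-0.4],0,0.5]]'
python3 - <<'E'
from h import *
im=cams.read_camera('top')[:,:,::-1];cv2.imwrite('pics/top3f.png',im)
cv2.imwrite('pics/top3.png',cv2.resize(im[135:255,130:350],None,fx=3,fy=3,interpolation=cv2.INTER_CUBIC))
E
```

```text
time: 5.8
tool_pos: [0.5126, 0.0692, 0.2247]
tool_rot: [-3.142, 0.0, 1.454]
contact_force: [0.5, 0.9, 0.4]
opening: 0.0457
grip_force: 0.1
time: 7.05
tool_pos: [0.5423, 0.3285, 0.3841]
tool_rot: [-3.141, 0.001, 1.456]
contact_force: [-0.2, -1.0, 0.9]
opening: 0.046
grip_force: 0.0
```

View pics/top3.png

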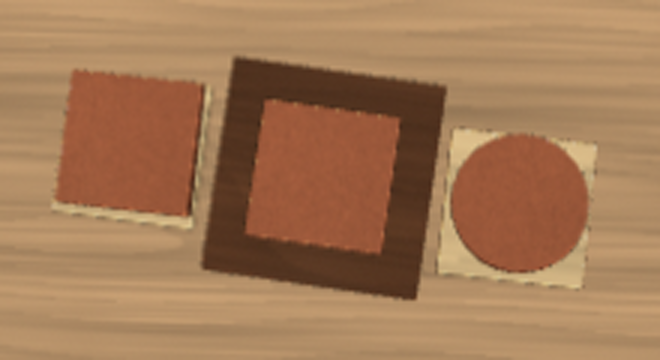

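The tile lies on the stand with an even border (crop corners (264,99), (400,119), (382,254), (246,235)), and the round stack is unchanged. I'll check the numbers.

```bash
python3 - <<'E'
from h import *
s=np.radians(-6.55);c0=np.array([.507,.0082])
for n,p,z in (('tile',[(264,99),(400,119),(382,254),(246,235)],.053),('stand',[(233,57),(446,87),(416,299),(202,268)],.038),('mid',[(72,70),(203,83),(188,216),(54,203)],.040)):
    X=plane('top',np.array(p)/3+[130,135]-1/3,z)[:,:2];m=X.mean(0)
    d=X[0]+X[1]-X[2]-X[3];e=m-c0
    print(n,m.round(4),np.degrees(np.arctan2(d[1],d[0])).round(2),'err mm',(1e3*np.array([e@[np.cos(s),np.sin(s)],e@[-np.sin(s),np.cos(s)]])).round(1))
print('red blobs diff px:',(cv2.absdiff(cv2.imread('pics/top0.png'),cv2.imread('pics/top3f.png'))[165:240,278:420].max(2)>40).sum())
E
```

```text
tile [0.506  0.0081] -5.79 err mm [-0.9 -0.2]
stand [0.507  0.0082] -6.43 err mm [-0. -0.]
mid [0.5286 0.1534] -4.56 err mm [  4.9 146.8]
red blobs diff px: 0
```

The tile is centred to within 1 mm and square with the stand to within 1°. The mid tile is in place to within measuring error and the round stack is untouched, so I'm handing in.

```bash
python3 -c "
from cell import robot
print(robot.hand_in())"
```

```text
the job is handed in; nothing more can be done
None
```

The job is handed in: the top square tile was slid flat onto the stand, centred to about 1 mm and square to about 1°, with the other tiles and the round stack left in place (hand-in returned no verdict).

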